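Change over the drawer-pull drilling jig

ROBOT

A 6-joint arm with a two-finger parallel gripper is mounted at the origin on the work surface. World frame = base frame: x ahead of the robot, y to its left, z up, the work surface at z = 0. Lengths are in m, angles in degrees, forces in N, time in s.
With the tool pointing down it reaches from about 0.25 to 0.725 m from the base axis. Payload 9.7 kg.
Tool frame: the origin (TCP) lies midway between the tips of the shut fingers; the grasp point (between the pads) lies bot.grasp_offset behind it (bot.grasp_offset is the distance from the TCP to the grasp point, in m); x points along the fingers, y is the direction in which the jaws open and shut, and the axes are right-handed (so a half turn about x gives the same grasp; the last joint's range is limited). The gripper opens to 85 mm and grips with 20 to 120 N. Pads are 22 mm wide; open, the fingers measure 114 mm over their backs; the gripper's body (76 mm by 85 mm) begins 54 mm behind the grasp point. The pads swing forward as they close: fully open they stand 13 mm farther back than shut.
Start: joints at [64.057, 4.979, 10.078, 95.1, 0, 90], TCP at [0.241, 0.495, 0.231] pointing down, gripper open.
Joint ranges: [-179.16, 179.16], [-48.56, 103.87], [-65.8, 70.77], [-126.05, 130.52], [-82.76, 87.17], [-180, 180]. Speed limits (degrees/s): [127.2, 127.2, 147.25, 180, 180, 180].

INTERFACE

Orientations are given as [roll, pitch, yaw] about the fixed x, y, z axes, in that order (R = Rz(yaw) Ry(pitch) Rx(roll)).
In Python, from workcell import status, camera, bot gives the robot as it stands.
- The arm moves only by the shell command python3 -m jog 'ROWS' [OPENING] [FORCE]. ROWS is text: rows parted by semicolons, each of 4 numbers parted by spaces: the shift along the tool's x, y, z in mm, then the turn about the tool's x in degrees. A call has exactly 8 rows; each row is the pose to reach, as a shift and turn from the pose commanded when the call began, along the tool's axes at that moment; what a row does not reach only later rows make up. A row lasts 1/8 s, in which the tool goes at most 62.5 mm and 10.7 degrees, less where a joint would pass 70% of its speed; a pose out of reach is approached as far as the arm can. A call with a gripper value outside its range is refused whole. OPENING is the opening, from 0 (shut) to 1 (fully open), set as the call begins (- or left out, the last holds). The fingers move at their own pace and stop on an object; FORCE is the grip in N (left out, the last holds). Time passes only in rows, so rows that repeat a pose let the fingers close, or fill a call up. It gives the time, the measured TCP pose, the force and the opening at its end, in the units of the state.
- status.get_obs(): the state, without advancing time (a new reading comes with each control period).
- camera(name): name is "side" or "top" or "wrist"; returns a dict with "color" (384x512x3 uint8, red, green, blue), "vfov" (degrees; the focal length in pixels is half the picture's height over the tangent of half this angle, whatever the lens; pixels are square), "cx", "cy" (the principal point, pixels), "rvec" (rotation vector, rad) and "tvec" (3), from world to camera coordinates, as OpenCV has them. Camera axes: x right, y down, z forward; pixel columns grow to the right and rows downward; lengths in m; the calibration is good to about 2 mm. A picture is of the moment at which its call begins. There is no depth.
- bot.job_done(): hands the job in, once; it reports no verdict.
The state is a dict: "time": time; "q": joint angles; "qd": joint speeds; "joint_efforts": joint torques, N m; "ee_pos": TCP position; "tcp_rot": TCP orientation; "wrist_force": force on the tool from outside, world axes, zero at the start; "torque": the same for the moment, N m; "opening": finger opening in m.
Only numpy, scipy, OpenCV 4.12 (cv2) and the standard library are available. Lean on these libraries where they do the work, as an engineer would, in place of code of your own. Each camera call takes 0.05 s, during which the arm holds its last target. There are 200 camera calls.

TASK

Change the drilling jig over to the next batch: swing the keeper bar out of its catch and well clear, lift the drill plate off its pins and lay it aside on the bench, lay the drilled pulls flat in the shallow tray, and lay every undrilled blank home in a pocket of its own (any pocket). Then lower the plate level and gently over both locating pins until it lies flush on the rails, and last swing the keeper bar back over it until it snaps fully shut in its catch. Leave the other things on the bench alone.

Things in the scene. Friction and masses are not known exactly. Their poses are not given: they have to be found in the camera images.
- jig: drilling jig, fixed: plywood base 262 x 190 x 18 mm with a nest for three sticks. Origin: centre of the nest, at bench level; x runs along the pockets, away from the robot, y left, z up. Two dark rails along y, 176 mm long, 24 mm wide, centred at x = -66 and +66 mm, have their tops 46 mm above the bench. A catch block, steel stop and pivot block at its ends stand up to 76 mm high. Yaw up to 0.12 rad.
- pocket1 (a point): pocket 1 of the nest (right, jig y = -56 mm), 108 mm long along the jig's x and 34 mm wide, its floor 18 mm above the bench. The point is where the centre of a stick lying home in it is, 13 mm above the floor. At its ends low teeth (18 mm high, reaching 18 mm in from each rail) part it from its neighbours; the middle 70 mm of its sides is open for fingers. Pockets lie 56 mm apart.
- pocket2 (a point): pocket 2 of the nest (middle, y = 0), 108 mm long along the jig's x and 34 mm wide, its floor 18 mm above the bench. The point is where the centre of a stick lying home in it is, 13 mm above the floor. At its ends low teeth (18 mm high, reaching 18 mm in from each rail) part it from its neighbours; the middle 70 mm of its sides is open for fingers. Pockets lie 56 mm apart.
- pocket3 (a point): pocket 3 of the nest (left, jig y = +56 mm), 108 mm long along the jig's x and 34 mm wide, its floor 18 mm above the bench. The point is where the centre of a stick lying home in it is, 13 mm above the floor. At its ends low teeth (18 mm high, reaching 18 mm in from each rail) part it from its neighbours; the middle 70 mm of its sides is open for fingers. Pockets lie 56 mm apart.
- seat (a point): where the centre of the plate's underside lies when the plate is home: centre of the nest at the height of the rail tops, 46 mm above the bench; axes as the jig's. The two steel locating pins stand on the rails at x = -66 and +66 mm, y = 0: 12 mm in diameter, 25 mm tall (tips 71 mm above the bench), the last 6 mm tapering to 6 mm in diameter.
- keeper (a joint): angle of the keeper, a flat steel bar that swings level. 0 = shut, as at the start: along the jig's x at y = +28 mm, against a stop at the front, its nose held by a sprung ball. Grows as the bar opens to the left (clockwise from above), to 1.5 rad; below 1.3 rad it is in the way. It stays where left (about 0.6 N friction at the knob). The ball is felt from 0.09 rad, yields to about 4 N at the knob, then draws the bar to 0.
- keeper_knob (a point): middle of the keeper's wooden knob, 24 mm in diameter, 42 mm high, standing on the bar 180 mm from the pivot, from 72 to 114 mm above the bench.
- keeper_hinge (a point): the keeper's vertical pivot axis, at half the bar's thickness: jig x = +102 mm, y = +28 mm. The bar is 206 mm long from here, 20 mm wide, 12 mm thick, its underside 60 mm above the bench (2 mm above a plate that is home).
- plate_handle (a point): middle of the drill plate's handle, a dark wooden block at the plate's centre, 46 mm along x, 20 mm along y, 42 mm high; this point lies 33 mm above the plate's underside.
- plate_foot (a point): centre of the drill plate's underside, axes as the plate's, z up. Grey-faced plywood, 160 mm along x, 180 mm along y, 12 mm thick, 0.3 to 0.5 kg with its handle, six small steel bushes, and two through holes 13.5 mm in diameter for the pins at x = -66 and +66 mm, y = 0. It fits the jig either way round. It starts home on the jig, under the keeper.
- blank1_mid (a point): centre of an undrilled drawer-pull blank, a plain beech stick 100 mm along x, 28 mm along y, 26 mm high, lying on the bench at the left; 2 or 3 of the three are there, None for one that is absent.
- blank2_mid (a point): centre of an undrilled drawer-pull blank, a plain beech stick 100 mm along x, 28 mm along y, 26 mm high, lying on the bench at the left; 2 or 3 of the three are there, None for one that is absent.
- blank3_mid (a point): centre of an undrilled drawer-pull blank, a plain beech stick 100 mm along x, 28 mm along y, 26 mm high, lying on the bench at the left; 2 or 3 of the three are there, None for one that is absent.
- pull1_mid (a point): centre of a drilled pull, the same stick with two dark 8 mm holes 64 mm apart, in pocket 1 under the plate at the start; 1 or 2 of the three are there, None for one that is absent.
- pull2_mid (a point): centre of a drilled pull, the same stick with two dark 8 mm holes 64 mm apart, in pocket 2 under the plate at the start; 1 or 2 of the three are there, None for one that is absent.
- pull3_mid (a point): centre of a drilled pull, the same stick with two dark 8 mm holes 64 mm apart, in pocket 3 under the plate at the start; 1 or 2 of the three are there, None for one that is absent.
- tray: shallow dark wooden tray for finished pulls, fixed, at the right front: 128 mm along its x, 142 mm along its y, 14 mm high, walls and floor 5 mm thick; origin at the centre of its underside. Two pulls lie side by side in it along its y. Beyond it the bench is clear: the plate can be laid down square 215 mm further along x and 40 mm further right.
- glue: glue bottle, 170 mm tall, standing; bystander, leave alone
- drill: cordless drill standing on its battery, 200 mm tall; bystander
- square: try square, lying; bystander
- offcut: offcut of wood 130 x 60 x 30 mm; bystander
Mind the look-alikes: they are no part of the job. Of the things that look like the part that bears plate_handle, the larger one is meant.

How it is judged (in metres and radians):
On the way, in this order (a step that is already met when the one before it is completed fails the run):
1. every blank lies home in a pocket and every drilled pull in the tray ((distance between blank1_mid and pocket1 below 0.0075 m or distance between blank1_mid and pocket2 below 0.0075 m or distance between blank1_mid and pocket3 below 0.0075 m) and (distance between blank2_mid and pocket1 below 0.0075 m or distance between blank2_mid and pocket2 below 0.0075 m or distance between blank2_mid and pocket3 below 0.0075 m) and (distance between blank3_mid and pocket1 below 0.0075 m or distance between blank3_mid and pocket2 below 0.0075 m or distance between blank3_mid and pocket3 below 0.0075 m) and x of pull1_mid in the frame of tray between -0.055 and 0.055 m and y of pull1_mid in the frame of tray between -0.035 and 0.035 m and z of pull1_mid in the frame of tray between 0.005 and 0.026 m and x of pull2_mid in the frame of tray between -0.055 and 0.055 m and y of pull2_mid in the frame of tray between -0.035 and 0.035 m and z of pull2_mid in the frame of tray between 0.005 and 0.026 m and x of pull3_mid in the frame of tray between -0.055 and 0.055 m and y of pull3_mid in the frame of tray between -0.035 and 0.035 m and z of pull3_mid in the frame of tray between 0.005 and 0.026 m), for 0.2 s.
2. the plate is lowered level and slowly over both pins, on to the rails (horizontal distance between plate_foot and seat below 0.004 m and z of plate_foot in the frame of jig between 0.047 and 0.064 m and angle between plate_foot's own z axis and vertical below 0.06 rad and angle between the x axis of plate_foot and the x axis of jig, either way round below 0.04 rad and linear speed of plate below 0.12 m/s), for 0.06 s.
3. with the plate home on the rails, the keeper is swung shut into its catch (horizontal distance between plate_foot and seat below 0.003 m and z of plate_foot in the frame of jig below 0.049 m and angle between plate_foot's own z axis and vertical below 0.03 rad and angle between the x axis of plate_foot and the x axis of jig, either way round below 0.03 rad and value of joint keeper below 0.02 rad), for 0.2 s.
At the end, for the whole second after the job is handed in: Each blank within 7.5 mm of a pocket's point; each drilled pull flat on the tray floor (centre within 55 mm in x, 35 mm in y); plate at rest on the seat within 3 mm, its underside under 3 mm above the rails, level and square within 0.03 rad; keeper below 0.02 rad (all of step 1 and all of step 3 and linear speed of plate below 0.02 m/s); the robot touches nothing.
It fails at once if a bystander (glue, drill, square, offcut) is pushed more than 40 mm or tipped (distance of any of glue, drill, square, offcut from where it was at the start of the episode above 0.04 m or angle between any of glue, drill, square, offcut's own z axis and vertical above 0.5 rad).
Of blank1, blank2, blank3 only 2 to 3 are there at a start; the rules pass over those that are not, and their reading is None.
Of pull1, pull2, pull3 only 1 to 2 are there at a start; the rules pass over those that are not, and their reading is None.
At some moment in a run one of blank1, blank2, blank3, plate may be knocked a few centimetres aside while the robot is not near it.
Once in a run the grip may slacken for a moment while it holds something.
It also fails if it takes over 200 s, if anything falls off the work surface, if the arm or the gripper's body presses on something with over 40 N, if the wrist force passes 120 N, or if a joint passes its speed limit or range.

## Working session

There is one attempt and no reset: what is moved stays moved. The work goes in short steps, Python scripts to look and compute and a shell command to move; the robot and the scene stay as the last step left them, time stands still between calls to the robot, and variables do not carry over. Pictures are saved under pics/ and viewed, about 12 in all and at most 16, crops included, and the job is handed in when it is done.

```bash
ls; mkdir -p pics; cat > h.py <<'E'
import numpy as np, cv2
from workcell import status, camera, bot
from scipy.spatial.transform import Rotation as R
def snap(n,f=None):
    c=camera(n)
    if f: cv2.imwrite('pics/'+f, c['color'][:,:,::-1])
    return c
def cam(c):
    f=c['color'].shape[0]/2/np.tan(np.radians(c['vfov']/2)); Rm=cv2.Rodrigues(np.array(c['rvec'],float))[0]
    return f,Rm,np.array(c['tvec'],float).ravel()
def px2w(c,u,v,z):
    f,Rm,t=cam(c); d=Rm.T@np.array([(u-c['cx'])/f,(v-c['cy'])/f,1]); o=-Rm.T@t
    return o+d*(z-o[2])/d[2]
def w2px(c,p):
    f,Rm,t=cam(c); q=Rm@np.array(p,float)+t; return np.array([f*q[0]/q[2]+c['cx'],f*q[1]/q[2]+c['cy']])
E
python3 - <<'E'
from h import *
o=status.get_obs(); print({k:np.round(v,3).tolist() for k,v in o.items()},bot.grasp_offset)
a=snap('top');b=snap('side');w=snap('wrist')
cv2.imwrite('pics/t1.png',cv2.resize(a['color'][:,:,::-1],(800,600),interpolation=2)); cv2.imwrite('pics/s1.png',cv2.resize(b['color'][:,:,::-1],(800,600)))
import pickle; pickle.dump((a,b,w),open('c1.pkl','wb'))
for c in(a,b,w): f,Rm,t=cam(c);print(-Rm.T@t,f,Rm.round(2).tolist(),c['cx'],c['cy'])
E
```

```text
pics
{'time': 0.0, 'q': [64.056, 5.01, 10.035, 95.101, 0.0, 90.001], 'qd': [0.017, 0.035, -0.036, -0.01, 0.039, -0.014], 'joint_efforts': [-0.0, -52.038, 46.481, 0.016, -0.0, -0.0], 'ee_pos': [0.241, 0.494, 0.231], 'tcp_rot': [-90.173, 89.924, -116.118], 'wrist_force': [0.574, -0.982, 0.204], 'torque': [0.024, -0.051, -0.018], 'opening': 0.085} 0.0187
[0.41680323 0.09318855 1.50738807] 482.4940179851433 [[0.01, -1.0, 0.01], [-1.0, -0.01, -0.06], [0.06, -0.01, -1.0]] 257.59814947027763 190.24421132989994
[ 0.44614141 -0.72524131  0.69999794] 427.53671952985013 [[1.0, -0.09, 0.0], [-0.05, -0.61, -0.79], [0.07, 0.79, -0.61]] 252.134316148161 185.9452966150477
[0.16645047 0.52868522 0.3742254 ] 301.05798396247695 [[0.44, 0.9, -0.0], [0.85, -0.41, 0.32], [0.28, -0.14, -0.95]] 260.0007307156837 190.8641768591989
```

View pics/t1.png

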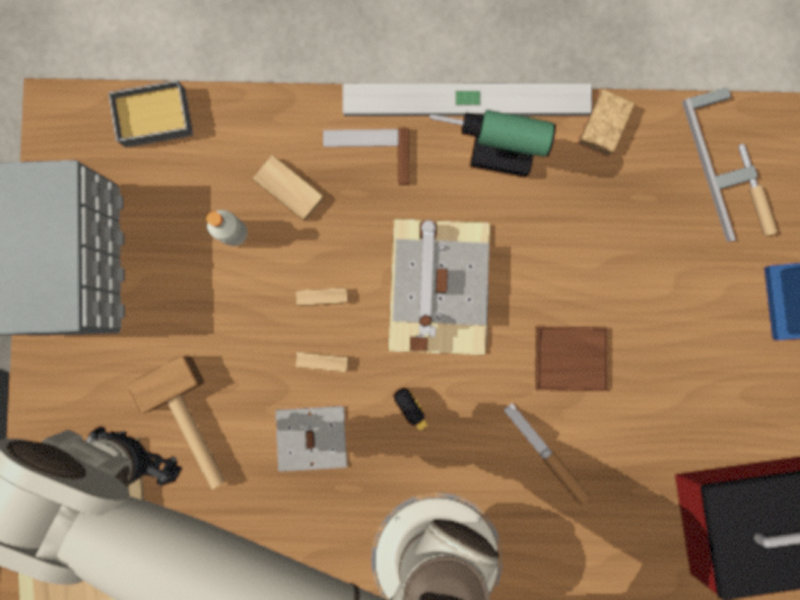

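View pics/s1.png

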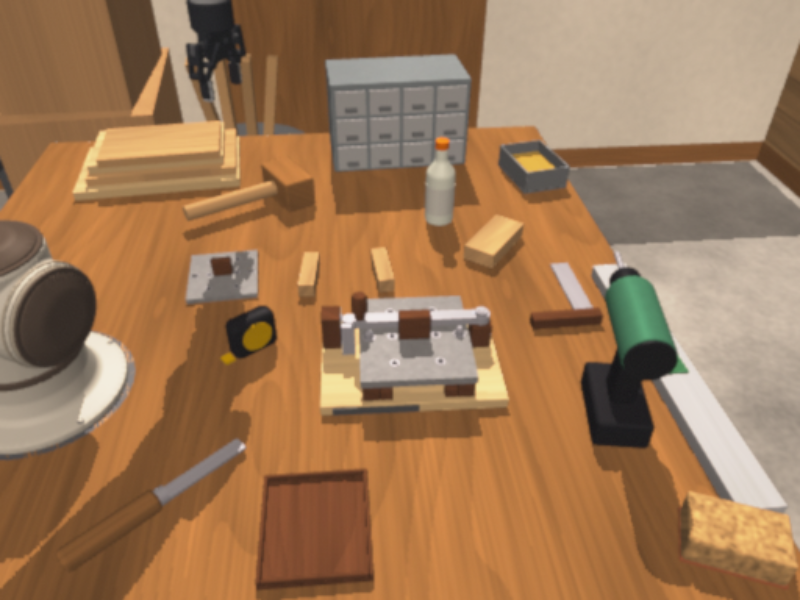

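Top view shows (800x600 px) the jig at (440,287), two blanks at (322,297) and (322,362), the tray at (572,358), and a smaller look-alike plate at (312,440). The side view agrees. Next I turn these pixels into positions.

```bash
cat >> h.py <<'E'
def goal(p,yaw=None):
    """shift in tool axes (mm) from the measured pose to put the TCP at p, and turn (deg) to bring jaw axis to yaw (mod 180)"""
    o=status.get_obs(); M=R.from_euler('xyz',o['tcp_rot'],degrees=True).as_matrix()
    d=M.T@(np.array(p)-o['ee_pos'])*1000; j=np.degrees(np.arctan2(M[1,1],M[0,1])); 
    t=None if yaw is None else (-(yaw-j)+90)%180-90   # tool x is down, so turn is -yaw
    print('pos',np.round(o['ee_pos'],4),'jaw yaw',round(j,2),'tilt',np.round(M[:,0],4),'-> shift',d.round(1),'turn',t,'F',np.round(o['wrist_force'],1),'op',round(float(o['opening']),4),'t',round(float(o['time']),1),'q6',round(float(o['q'][5]),1))
E
python3 - <<'E'
from h import *
import pickle; a,b,w=pickle.load(open('c1.pkl','rb'))
s=1/1.5625
def P(c,l,z): return [px2w(c,u*s,v*s,z)[:2].round(4).tolist() for u,v in l]
print('base',P(a,[(393,220),(491,222),(487,354),(389,351)],.018))
print('pivot,knob top',P(a,[(429,229)],.076),P(a,[(426,321)],.114))
print('sidepivot/knob',P(b,[(482,314)],.08),P(b,[(360,297)],.114))
print('blanks',P(a,[(297,290),(347,290),(348,304),(297,305)],.026),P(a,[(297,353),(349,358),(348,371),(297,367)],.026))
print('tray',P(a,[(536,326),(608,327),(607,390),(536,390)],.014))
im=cv2.cvtColor(a['color'],cv2.COLOR_RGB2HSV); 
m=((im[:,:,1]<50)&(im[:,:,2]>90)).astype('uint8')
cs,_=cv2.findContours(m[140:235,240:325],0,2)
for c in cs:
    if cv2.contourArea(c)>150: print('grey',cv2.minAreaRect(c+np.array([240,140])))
goal([.45,.05,.3],90)
E
```

```text
base [[0.664, 0.0943], [0.6629, -0.1012], [0.4001, -0.0947], [0.4036, 0.0987]]
pivot,knob top [[0.638, 0.0251]] [[0.4606, 0.0307]]
sidepivot/knob [[0.6422, 0.014]] [[0.4656, 0.026]]
blanks [[0.5211, 0.2812], [0.5224, 0.183], [0.4948, 0.1805], [0.4915, 0.2806]] [[0.3975, 0.2786], [0.389, 0.1768], [0.3637, 0.1783], [0.3703, 0.278]]
tray [[0.4567, -0.1923], [0.4566, -0.3358], [0.332, -0.3333], [0.3304, -0.1925]]
grey ((282.1546936035156, 173.94149780273438), (60.42117691040039, 65.19927215576172), 2.4895529747009277)
pos [0.2406 0.4944 0.2308] jaw yaw 64.06 tilt [-4.e-04 -9.e-04 -1.e+00] -> shift [ -68.9 -308.1  382.8] turn -25.944490999335315 F [ 0.2 -0.3 -0.2] op 0.0853 t 0.1 q6 90.0
```

```bash
python3 -m jog '-3 -41 49 -3; -6 -82 98 -6; -9 -122 147 -9; -12 -163 196 -12; -15 -204 245 -15; -18 -245 294 -18; -19 -285 342 -21; -19 -326 391 -24.4' 1; python3 - <<'E'
from h import *
w=snap('wrist','w1.png'); goal([.46,.03,.25],88.5)
E
```

```text
time: 1.15
ee_pos: [0.4461, 0.037, 0.2504]
tcp_rot: [14.8, 90.0, 13.4]
wrist_force: [-0.0, 1.7, -0.1]
opening: 0.0853
pos [0.4482 0.0313 0.2497] jaw yaw 88.53 tilt [ 7.0e-04 -2.6e-03 -1.0e+00] -> shift [-0.3 -1.  11.9] turn 0.03336581268247585 F [-1.2 -3.7 -1.8] op 0.085 t 1.2 q6 5.6
```

View pics/w1.png

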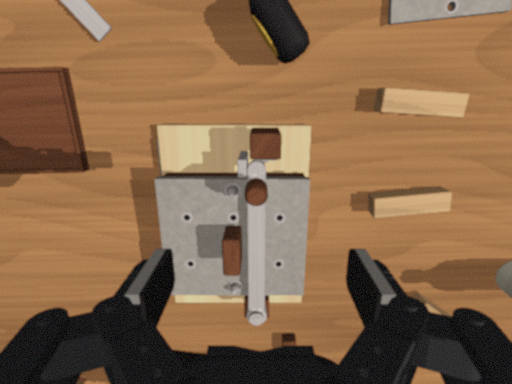

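Wrist view: knob top (257,187), pivot (258,318), pins at (232,189) and (233,288), plate corners (157,178), (309,176), with both blanks and a tray corner in view.

```bash
python3 - <<'E'
from h import *
w=snap('wrist');a=snap('top')
f,Rm,t=cam(w);print('cam',-Rm.T@t,Rm[2])
Q=lambda c,u,v,z:px2w(c,u,v,z)[:2].round(4)
print('knob',Q(w,257,187,.114),'piv',Q(w,258,317,.074))
p,q=Q(w,232,189,.071),Q(w,233,287,.071);print('pins',p,q,np.linalg.norm(p-q),'mid',(p+q)/2)
print('plate',[Q(w,*x,.058).tolist() for x in[(158,179),(309,177),(305,299),(176,297)]])
g=cv2.cvtColor(w['color'],cv2.COLOR_RGB2HSV)
def blobs(c,m,z,lo,off=(0,0)):
    for k in cv2.findContours(m.astype('uint8'),0,2)[0]:
        if cv2.contourArea(k)>lo:
            r=cv2.minAreaRect(k); b=np.array([px2w(c,*x,z)[:2] for x in cv2.boxPoints(r)]); e=b[1]-b[0];e2=b[2]-b[1]
            if np.linalg.norm(e2)>np.linalg.norm(e): e,e2=e2,e
            print(b.mean(0).round(4),'L',np.linalg.norm(e).round(3),np.linalg.norm(e2).round(3),'yaw',np.degrees(np.arctan2(e[1],e[0])).round(1)%180)
for (u,v) in[(425,100),(410,205),(430,60)]: print(g[v,u],w['color'][v,u])
m=(g[:,:,1]<140)&(g[:,:,2]>150)&(g[:,:,1]>60); m[:,:340]=0; m[240:]=0
print('blanks');blobs(w,m,.026,600)
h=cv2.cvtColor(a['color'],cv2.COLOR_RGB2HSV); print(h[230,366],h[230,330])
m=(h[:,:,2]<115)&(h[:,:,1]>60);m[:200]=0;m[260:]=0;m[:,:335]=0;m[:,400:]=0
print('tray');blobs(a,m,.012,800)
E
```

```text
cam [0.3657276  0.03233492 0.39319377] [ 0.3162475  -0.01181701 -0.94860312]
knob [0.4548 0.026 ] piv [0.6448 0.0213]
pins [ 0.4702 -0.0031] [ 0.6003 -0.0091] 0.1302382816225705 mid [ 0.53525 -0.0061 ]
plate [[0.4601, -0.0898], [0.462, 0.0852], [0.6308, 0.0842], [0.6237, -0.0875]]
[ 16 107 205] [205 166 119]
[ 16 102 203] [203 166 122]
[ 14 140 166] [166 118  75]
blanks
[0.4209 0.2293] L 0.291 0.181 yaw 13.3
[ 11 140 118] [ 14 131 170]
tray
[ 0.3964 -0.2689] L 0.159 0.127 yaw 90.7
```

```bash
python3 -m jog '30 -4 8 0; 60 -4 8 0; 90 -4 8 0; 115 -4 8 0; 135 -4 8 0; 150 -4 8 0; 163 -4 8 0; 166 -4 8 0' 0.7; python3 -m jog '0 0 0 0; 0 0 0 0; 0 0 0 0; 0 0 0 0; 0 0 0 0; 0 0 0 0; 0 0 0 0; 0 0 0 0' 0.1 30;  python3 - <<'E'
from h import *
goal([.456,.027,.084],88); w=snap('wrist','w2.png')
E
```

```text
time: 2.3
ee_pos: [0.4533, 0.0351, 0.0836]
tcp_rot: [-173.4, 90.0, -174.9]
wrist_force: [-0.0, -0.3, -0.0]
opening: 0.0599
time: 3.3
ee_pos: [0.4539, 0.0343, 0.0851]
tcp_rot: [-38.1, 89.9, -39.7]
wrist_force: [-2.4, -4.3, 6.8]
opening: 0.0231
pos [0.4539 0.0343 0.0851] jaw yaw 88.42 tilt [ 0.0012 -0.001  -1.    ] -> shift [ 1.1 -7.3  2.3] turn 0.4243029712089168 F [-2.4 -4.3  6.8] op 0.0231 t 3.3 q6 5.9
```

View pics/w2.png

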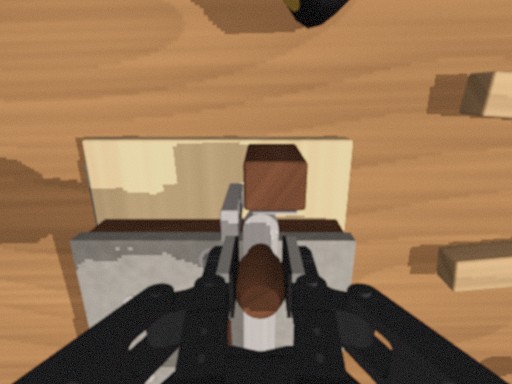

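The fingers hold the knob, seen at (262,280). I swing the bar open along its arc.

```bash
python3 -m jog '0 16 1 0; 0 32 3 0; 0 47 6 0; 0 63 11 0; 0 77 17.5 0; 0 91 25 0; 0 105 34 0; 0 117 43.5 0'; python3 -m jog '0 12 11 0; 0 22 23 0; 0 32 36 0; 0 40 49 0; 0 47 64 0; 0 53 78 0; 0 57.5 94 0; 0 60.7 110 0';  python3 - <<'E'
from h import *
goal([.6,.2,.084],88)
E
python3 -m jog '0 0 0 0; 0 0 0 0; 0 0 0 0; -20 0 0 0; -50 0 0 0; -80 0 0 0; -120 0 0 0; -150 0 0 0' 0.7
python3 - <<'E'
from h import *
goal([.6,.2,.084],88);c=snap('top')['color']
cv2.imwrite('pics/t2.png',cv2.resize(c[100:300,120:410,::-1],(725,500),interpolation=2))
E
```

```text
time: 4.35
ee_pos: [0.4986, 0.1528, 0.085]
tcp_rot: [133.5, 89.7, 132.1]
wrist_force: [-16.3, 9.2, 11.7]
opening: 0.019
time: 5.35
ee_pos: [0.6122, 0.2088, 0.0841]
tcp_rot: [131.4, 90.0, 129.9]
wrist_force: [-2.1, -0.7, 1.6]
opening: 0.0084
pos [0.6122 0.2088 0.0841] jaw yaw 88.47 tilt [-5.e-04  5.e-04 -1.e+00] -> shift [  0.1  -9.1 -12. ] turn 0.4739310423020129 F [-2.1 -0.7  1.6] op 0.0084 t 5.3 q6 20.3
time: 6.35
ee_pos: [0.6115, 0.2083, 0.2365]
tcp_rot: [23.3, 89.9, 21.7]
wrist_force: [0.7, 0.8, -0.1]
opening: 0.0598
pos [0.6115 0.2083 0.2365] jaw yaw 88.46 tilt [ 1.5e-03  6.0e-04 -1.0e+00] -> shift [152.4  -8.7 -11.5] turn 0.4596996797528732 F [ 0.7  0.8 -0.1] op 0.0598 t 6.3 q6 20.4
```

View pics/t2.png

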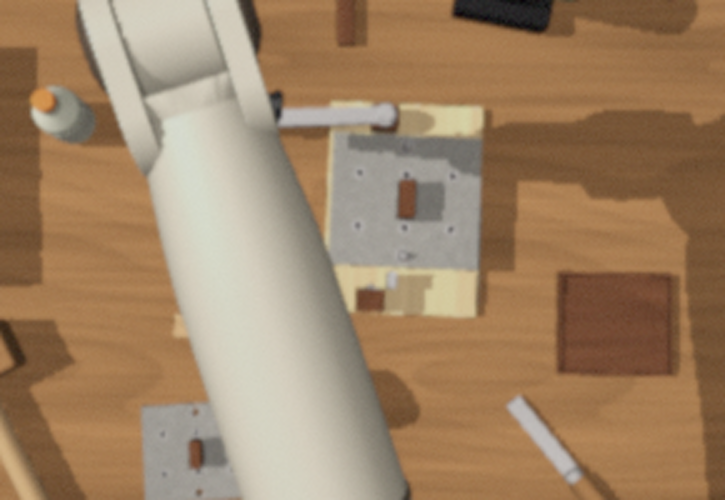

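Bar is open, about square to the shut position (bar from (280,117) to the pivot at (386,116)). Now I move over the plate for a close look.

```bash
python3 -m jog '-2 -30 -15 0; -5 -62 -30 0; -8 -95 -45 0; -11 -130 -60 0; -13 -165 -80 0; -13 -195 -95 0; -13 -212 -104 0; -13 -216 -106 0' 0.7;  python3 - <<'E'
from h import *
w=snap('wrist','w3.png')
import pickle;pickle.dump(w,open('w3.pkl','wb'));goal([.535,-.005,.09],88)
E
```

```text
time: 7.4
ee_pos: [0.4997, -0.0053, 0.2475]
tcp_rot: [11.2, 90.0, 9.6]
wrist_force: [1.6, -0.4, -0.1]
opening: 0.0597
pos [ 0.4999 -0.0051  0.2474] jaw yaw 88.42 tilt [ 4.e-04  1.e-04 -1.e+00] -> shift [157.4   1.1  35. ] turn 0.41620440094328615 F [-0.2 -1.4  0.7] op 0.0597 t 7.5 q6 1.0
```

View pics/w3.png

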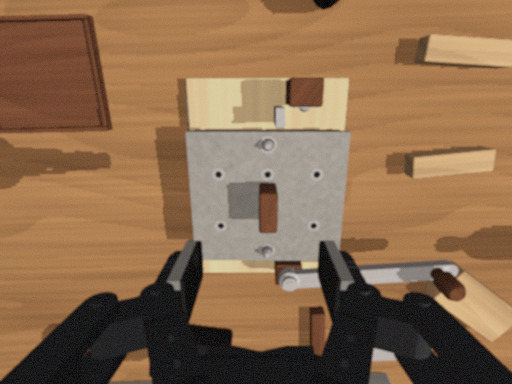

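```bash
python3 - <<'E'
from h import *
import pickle;w=pickle.load(open('w3.pkl','rb'))
Q=lambda u,v,z:px2w(w,u,v,z)[:2].round(4)
# bush centres: bright/dark ring -> centroid of deviation from local plate grey
g=cv2.cvtColor(w['color'],cv2.COLOR_RGB2GRAY).astype(float)
def cen(u,v,r=6):
    s=g[v-r:v+r+1,u-r:u+r+1]; d=np.abs(s-np.median(s)); d[d<25]=0
    yy,xx=np.mgrid[-r:r+1,-r:r+1]; return u+(d*xx).sum()/d.sum(), v+(d*yy).sum()/d.sum()
B=[cen(*p) for p in[(218,174),(317,174),(221,226),(313,226)]]
W=np.array([Q(*b,.058) for b in B]);print('bush',np.round(B,1).tolist(),W.tolist(),'mean',W.mean(0))
print('yaw x', [np.degrees(np.arctan2(*(W[i+2]-W[i])[::-1])).round(2) for i in(0,1)],'yaw y',[np.degrees(np.arctan2(-(W[i+1]-W[i])[0],(W[i+1]-W[i])[1])).round(2) for i in(0,2)])
C=np.array([Q(*x,.058) for x in[(188,131),(349,131),(340.5,262),(196,260)]]);print('corners',C.tolist(),C.mean(0))
p,q=Q(268,146,.071),Q(266.5,253,.071);print('pins',p,q,(p+q)/2,np.degrees(np.arctan2(*(q-p)[::-1])))
print('knob',Q(449,283,.114),'piv',Q(289,281,.074))
x=w['color'][90:310,150:480,::-1]; cv2.imwrite('pics/w3c.png',cv2.resize(x,(792,528),interpolation=2))
E
```

```text
bush [[218.1, 174.1], [316.4, 174.1], [220.4, 225.3], [313.2, 225.4]] [[0.5067, -0.0553], [0.5099, 0.0572], [0.5711, -0.0572], [0.5743, 0.0553]] mean [0.5405 0.    ]
yaw x [np.float64(-1.69), np.float64(-1.69)] yaw y [np.float64(-1.63), np.float64(-1.63)]
corners [[0.4571, -0.0847], [0.4621, 0.0913], [0.6261, 0.0912], [0.6181, -0.0913]] [0.54085  0.001625]
pins [0.4738 0.0022] [ 0.603  -0.0022] [0.5384 0.    ] -1.950495633386343
knob [0.6202 0.1936] piv [0.6411 0.0247]
```

View pics/w3c.png

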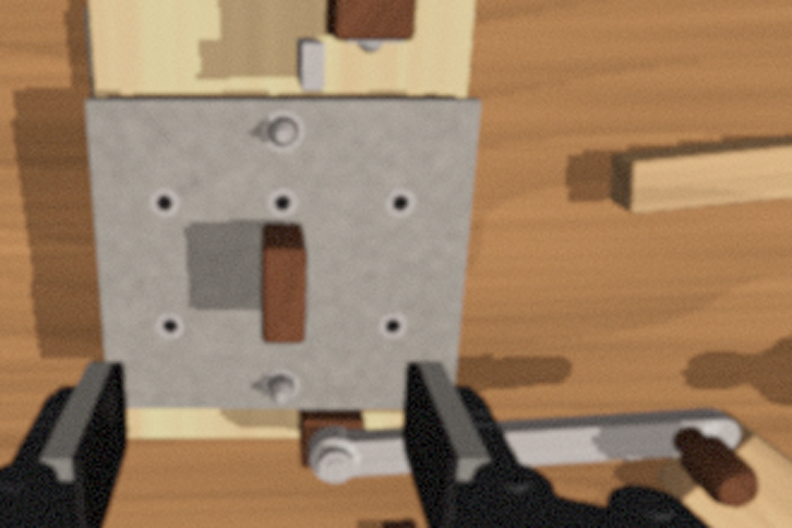

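```bash
python3 -m jog '30 6 40 0; 60 6 40 0; 90 6 40 0; 120 6 40 0; 145 6 40 0; 165 6 40 0; 177 6 40 0; 180 6 40 0' 0.6; python3 -m jog '0 0 0 0; 0 0 0 0; 0 0 0 0; 0 0 0 0; 0 0 0 0; 0 0 0 0; 0 0 0 0; 0 0 0 0' 0.05 80;  python3 - <<'E'
from h import *
goal([.5405,0,.067],88.35)
E
```

```text
time: 8.45
ee_pos: [0.5401, 0.0007, 0.0666]
tcp_rot: [176.6, 89.9, 175.1]
wrist_force: [0.5, 0.3, 0.5]
opening: 0.0516
time: 9.45
ee_pos: [0.5408, 0.0009, 0.0685]
tcp_rot: [39.4, 89.9, 37.9]
wrist_force: [0.9, 6.1, 3.0]
opening: 0.0187
pos [0.5408 0.0009 0.0685] jaw yaw 88.48 tilt [ 0.0019  0.0015 -1.    ] -> shift [ 1.4 -0.9 -0.3] turn 0.130970297861424 F [0.9 6.1 3. ] op 0.0187 t 9.4 q6 1.6
```

```bash
python3 -m jog '-4 0 0 0; -9 0 0 0; -15 0 0 0; -22 0 0 0; -32 0 0 0; -45 0 0 0; -58 0 0 0; -70 0 0 0';  python3 - <<'E'
from h import *
goal([.609,-.304,.15],90)
w=snap('wrist'); cv2.imwrite('pics/w4.png',w['color'][:,:,::-1])
E
```

```text
time: 10.45
ee_pos: [0.5403, 0.0001, 0.1385]
tcp_rot: [-6.9, 90.0, -8.5]
wrist_force: [-0.2, -0.4, -3.9]
opening: 0.0191
pos [5.403e-01 1.000e-04 1.385e-01] jaw yaw 88.45 tilt [ 6.e-04 -1.e-04 -1.e+00] -> shift [ -11.5 -302.1   76.9] turn -1.5490134062342804 F [-0.2 -0.4 -3.9] op 0.0191 t 10.4 q6 1.6
```

```bash
python3 -m jog '0 -20 5 0; 0 -60 15 0; 0 -105 27 -0.5; 0 -155 40 -1; 0 -205 52 -1.5; 0 -255 65 -1.5; 0 -290 74 -1.5; 0 -302 77 -1.5'; python3 -m jog '15 0 0 0; 40 0 0 0; 65 0 0 0; 85 0 0 0; 99 0 0 0; 107 0 0 0; 112 0 0 0; 115 0 0 0'; python3 - <<'E'
from h import *
goal([.609,-.304,.022],90)
E
```

```text
time: 11.5
ee_pos: [0.6084, -0.3068, 0.1358]
tcp_rot: [167.0, 89.9, 166.8]
wrist_force: [0.5, 1.0, -4.4]
opening: 0.0187
time: 12.5
ee_pos: [0.6093, -0.3039, 0.0226]
tcp_rot: [-26.2, 90.0, -26.2]
wrist_force: [-0.3, -0.1, -3.5]
opening: 0.0191
pos [ 0.6093 -0.3039  0.0226] jaw yaw 89.95 tilt [ 7.e-04 -4.e-04 -1.e+00] -> shift [ 0.6 -0.1 -0.3] turn -0.046860243492517384 F [-0.3 -0.1 -3.5] op 0.0191 t 12.5 q6 -26.5
```

```bash
python3 -m jog '1 0 0 0; 2 0 0 0; 2 0 0 0; 2 0 0 0; 2 0 0 0; 2 0 0 0; 2 0 0 0; 2 0 0 0'; python3 -m jog '0 0 0 0; 0 0 0 0; 0 0 0 0; -25 0 0 0; -70 0 0 0; -120 0 0 0; -170 0 0 0; -225 0 0 0' 0.6;python3 -m jog '0 30 -11 0; 0 70 -25 0; 0 110 -40 0; 0 155 -55 0; 0 200 -72 0; 0 245 -88 0; 0 285 -103 0; 0 300 -109 0';  python3 - <<'E'
from h import *
w=snap('wrist','w5.png');import pickle;pickle.dump(w,open('w5.pkl','wb'))
goal([.5405,-.0,.1],88.4)
E
```

```text
time: 13.5
ee_pos: [0.6094, -0.304, 0.0225]
tcp_rot: [-24.1, 89.9, -24.2]
wrist_force: [-4.1, 2.0, 7.7]
opening: 0.0187
time: 14.5
ee_pos: [0.6087, -0.3037, 0.2466]
tcp_rot: [155.5, 90.0, 155.4]
wrist_force: [2.3, 0.0, 0.6]
opening: 0.0512
time: 15.5
ee_pos: [0.4996, -0.0021, 0.2457]
tcp_rot: [7.6, 90.0, 7.7]
wrist_force: [0.7, -0.3, 0.7]
opening: 0.0512
pos [ 0.4995 -0.0015  0.2458] jaw yaw 90.07 tilt [ 6.e-04  5.e-04 -1.e+00] -> shift [145.8   1.4  40.9] turn 1.6693010320054213 F [-0.4  1.6  0.6] op 0.051 t 15.6 q6 -0.3
```

View pics/w5.png

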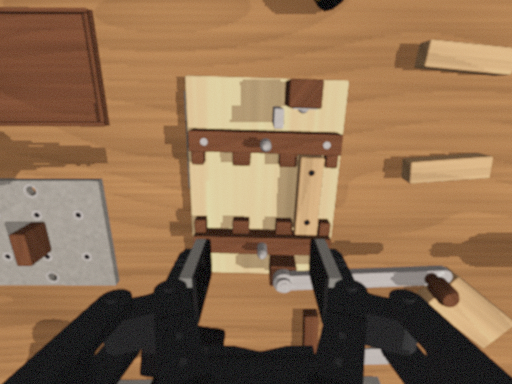

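One pull only, in pocket 3, at (310,197). The plate lies at (45,235), and both blanks are still in place. I compute the pull and tray positions.

```bash
python3 - <<'E'
from h import *
import pickle;w=pickle.load(open('w5.pkl','rb'))
Q=lambda u,v,z:px2w(w,u,v,z)[:2].round(4)
p,q=Q(266.5,146.5,.071),Q(263,253,.071);print('pins',p,q,(p+q)/2,np.degrees(np.arctan2(*(q-p)[::-1])),np.linalg.norm(p-q))
p,q=Q(311.5,173,.044),Q(307,221.5,.044);print('holes',p,q,(p+q)/2,np.linalg.norm(p-q))
print('tray',Q(95,9,.014),Q(108,126,.014))
c=np.array([.5405,0.0]);y=np.radians(-1.7);M=np.array([[np.cos(y),-np.sin(y)],[np.sin(y),np.cos(y)]])
for k,v in dict(p1=-.056,p2=0,p3=.056).items():print(k,(c+M@[0,v]).round(4))
E
python3 -m jog '0 10 10 0; 0 25 20 1; 0 40 30 1.7; 0 52 38 1.7; 0 55 41 1.7; 0 55 41 1.7; 0 55 41 1.7; 0 55 41 1.7' 0.6
python3 - <<'E'
from h import *
goal([.5422,.056,.026],88.3)
E
```

```text
pins [0.4737 0.003 ] [ 6.017e-01 -2.000e-04] [0.5377 0.0014] -1.4320961841646465 0.12803999375195235
holes [0.51   0.0571] [0.5727 0.0549] [0.54135 0.056  ] 0.06273858461903645
tray [ 0.3329 -0.1846] [ 0.4588 -0.1904]
p1 [ 0.5388 -0.056 ]
p2 [0.5405 0.    ]
p3 [0.5422 0.056 ]
time: 16.55
ee_pos: [0.5411, 0.051, 0.2455]
tcp_rot: [-3.1, 90.0, -4.9]
wrist_force: [0.5, -0.1, -1.6]
opening: 0.0512
pos [0.5411 0.051  0.2455] jaw yaw 88.24 tilt [ 3.e-04 -0.e+00 -1.e+00] -> shift [219.5   5.1   0.8] turn -0.062230421654362544 F [ 0.5 -0.1 -1.6] op 0.0512 t 16.6 q6 7.1
```

```bash
python3 -m jog '30 5 0 0; 65 5 0 0; 105 5 0 0; 145 5 0 0; 175 5 0 0; 200 5 0 0; 215 5 0 0; 220 5 0 0'; python3 -m jog '0 0 0 0; 0 0 0 0; 0 0 0 0; 0 0 0 0; 0 0 0 0; -15 0 0 0; -45 0 0 0; -80 0 0 0' 0.1 60;  python3 - <<'E'
from h import *
goal([.395,-.262,.1],88.3)
E
```

```text
time: 17.55
ee_pos: [0.5411, 0.0561, 0.0248]
tcp_rot: [-170.6, 90.0, -172.3]
wrist_force: [-0.4, -1.2, -0.7]
opening: 0.0513
time: 18.55
ee_pos: [0.5411, 0.0562, 0.1065]
tcp_rot: [-173.1, 90.0, -174.9]
wrist_force: [0.4, 0.4, -1.1]
opening: 0.0269
pos [0.5411 0.0562 0.1065] jaw yaw 88.26 tilt [-8.e-04 -1.e-04 -1.e+00] -> shift [   6.7 -322.5 -136.3] turn -0.04211937032653168 F [ 0.4  0.4 -1.1] op 0.0269 t 18.6 q6 7.7
```

```bash
python3 -m jog '0 -25 -11 0; 0 -75 -32 0; 0 -130 -55 0; 0 -185 -78 0; 0 -240 -101 0; 0 -290 -122 0; 0 -315 -133 0; 0 -322 -136 0'; python3 -m jog '0 0 0 0; 15 0 0 0; 30 0 0 0; 40 0 0 0; 40 0 0 0; 40 0 0 0; 40 0 0 0; 40 0 0 0';python3 - <<'E'
from h import *
w=snap('wrist','w6.png');goal([.395,-.262,.0125],88.3)
E
```

```text
time: 19.55
ee_pos: [0.3951, -0.2627, 0.1061]
tcp_rot: [-35.3, 90.0, -37.2]
wrist_force: [-0.4, 0.2, -0.8]
opening: 0.0266
time: 20.55
ee_pos: [0.3959, -0.2616, 0.0656]
tcp_rot: [-33.2, 90.0, -35.0]
wrist_force: [0.1, -0.1, -1.2]
opening: 0.027
pos [ 0.3958 -0.2616  0.0655] jaw yaw 88.25 tilt [ 4.e-04 -3.e-04 -1.e+00] -> shift [53.  -0.4 -0.8] turn -0.050665651953679 F [ 0.6  0.8 -0.9] op 0.0267 t 20.6 q6 -31.7
```

View pics/w6.png

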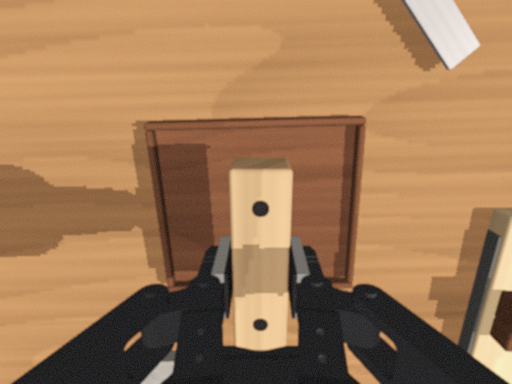

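Pull held square and centred over the tray (stick at x≈261 between the walls at 150 and 360). I lower and release it.

```bash
python3 -m jog '12 0 -1 0; 24 0 -1 0; 34 0 -1 0; 42 0 -1 0; 48 0 -1 0; 51 0 -1 0; 53 0 -1 0; 54 0 -1 0'; python3 -m jog '0 0 0 0; 0 0 0 0; 0 0 0 0; -20 0 0 0; -60 0 0 0; -110 0 0 0; -165 0 0 0; -220 0 0 0' 0.55;python3 - <<'E'
from h import *
goal([.45,.228,.25],0)
E
```

```text
time: 21.6
ee_pos: [0.3947, -0.2614, 0.0133]
tcp_rot: [-29.6, 90.0, -31.3]
wrist_force: [-10.8, 6.5, 25.9]
opening: 0.0263
time: 22.6
ee_pos: [0.3945, -0.2613, 0.2329]
tcp_rot: [-36.5, 90.0, -38.3]
wrist_force: [0.4, 0.6, -0.3]
opening: 0.047
pos [ 0.3945 -0.2613  0.2329] jaw yaw 88.26 tilt [ 1.e-04 -1.e-04 -1.e+00] -> shift [-17.1 490.8  40.5] turn 88.25659844080059 F [ 0.4  0.6 -0.3] op 0.047 t 22.6 q6 -31.8
```

```bash
python3 -m jog '-5 45 5 -10; -10 100 10 -20; -17 160 15 -30; -17 220 20 -40; -17 280 25 -50; -17 340 30 -60; -17 400 34 -70; -17 440 36 -80'; python3 -m jog '0 0 0 -10; 0 0 0 -12; 0 0 0 -12; 0 0 0 -12; 0 0 0 -12; 0 0 0 -12; 0 0 0 -12; 0 0 0 -12';  python3 - <<'E'
from h import *
w=snap('wrist','w7.png');import pickle;pickle.dump(w,open('w7.pkl','wb'))
goal([.38,.228,.026],180)
E
```

```text
time: 23.6
ee_pos: [0.4439, 0.1798, 0.248]
tcp_rot: [84.3, 90.0, 163.0]
wrist_force: [0.9, -0.6, -0.2]
opening: 0.0472
time: 24.6
ee_pos: [0.4441, 0.1773, 0.2483]
tcp_rot: [167.4, 90.0, -102.4]
wrist_force: [0.1, -0.7, -0.6]
opening: 0.0471
pos [0.4441 0.1773 0.2483] jaw yaw -179.75 tilt [ 1.e-04 -0.e+00 -1.e+00] -> shift [222.3  63.9  51. ] turn 0.24848618983213555 F [-0.   0.5 -0.8] op 0.0471 t 24.6 q6 -68.5
```

View pics/w7.png

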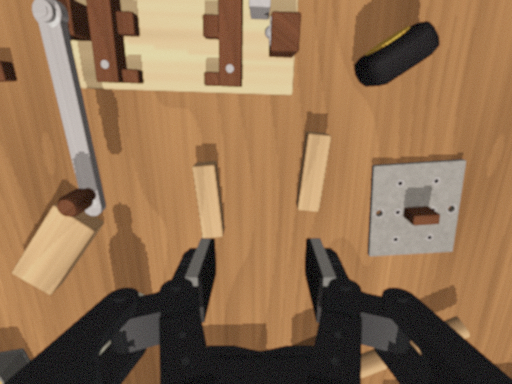

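Blanks at (208,200) and (314,172). I segment them for centre and yaw.

```bash
cat >> h.py <<'E'
def blobs(c,box,z,lo=300):
    u0,v0,u1,v1=box; g=cv2.cvtColor(c['color'],cv2.COLOR_RGB2HSV)[v0:v1,u0:u1]
    m=((g[:,:,1]<135)&(g[:,:,2]>175)).astype('uint8'); m=cv2.morphologyEx(m,cv2.MORPH_OPEN,np.ones((3,3)))
    for k in cv2.findContours(m,0,2)[0]:
        if cv2.contourArea(k)>lo:
            b=np.array([px2w(c,u0+x,v0+y,z)[:2] for x,y in cv2.boxPoints(cv2.minAreaRect(np.array([w for w in k])))]); e,f=b[1]-b[0],b[2]-b[1]
            if np.linalg.norm(f)>np.linalg.norm(e): e,f=f,e
            print(b.mean(0).round(4),'L',np.linalg.norm(e).round(3),np.linalg.norm(f).round(3),'yaw',np.degrees(np.arctan2(e[1],e[0])).round(1)%180)
E
python3 - <<'E'
from h import *
import pickle;w=pickle.load(open('w7.pkl','rb'))
blobs(w,(180,120,345,240),.026)
print([px2w(w,*p,.026)[:2].round(4).tolist() for p in[(194,166),(214,163),(222,235),(203,237),(309,134),(330,136),(319,211),(299,210)]])
goal([.507,.231,.026],180)
E
```

```text
[0.5127 0.2327] L 0.098 0.04 yaw 88.0
[0.3749 0.1948] L 0.101 0.028 yaw 84.6
[[0.5251, 0.1837], [0.5, 0.1797], [0.4936, 0.2788], [0.5194, 0.2819], [0.384, 0.1436], [0.3585, 0.1459], [0.3654, 0.2435], [0.3916, 0.2422]]
pos [0.4441 0.1773 0.2483] jaw yaw -179.75 tilt [ 1.e-04 -0.e+00 -1.e+00] -> shift [222.3 -63.1  53.5] turn 0.24848618983213555 F [-0.   0.5 -0.8] op 0.0471 t 24.6 q6 -68.5
```

Blank at the near side has been knocked (y 0.228 → 0.194); the fresh measurement holds. I grip the far blank first.

```bash
python3 -m jog '20 -25 20 -1; 50 -50 40 -2; 85 -65 53 -3.2; 125 -65.6 53.4 -3.2; 165 -65.6 53.4 -3.2; 200 -65.6 53.4 -3.2; 228 -65.6 53.4 -3.2; 238 -65.6 53.4 -3.2' 0.7; python3 -m jog '0 0 0 0; 0 0 0 0; 0 0 0 0; 0 0 0 0; 0 0 0 0; -20 0 0 0; -60 0 0 0; -110 0 0 0' 0.1 60;  python3 - <<'E'
from h import *
goal([.5388,-.056,.13],88.3)
E
```

```text
time: 25.65
ee_pos: [0.5085, 0.2305, 0.0085]
tcp_rot: [111.2, 89.8, -155.3]
wrist_force: [-0.1, 0.2, 1.8]
opening: 0.0596
time: 26.65
ee_pos: [0.5089, 0.2308, 0.121]
tcp_rot: [110.3, 89.9, -156.2]
wrist_force: [0.5, 0.4, -0.8]
opening: 0.0264
pos [0.5089 0.2308 0.121 ] jaw yaw -176.54 tilt [-1.2e-03 -5.0e-04 -1.0e+00] -> shift [  -8.9  -12.5 -288. ] turn -84.8414648733409 F [ 0.5  0.4 -0.8] op 0.0264 t 26.6 q6 -69.1
```

```bash
python3 -m jog '-10 0 -25 10; -20 -2 -65 20; -20 -4 -110 30; -20 -6 -155 40; -20 -8 -200 50; -20 -10 -240 60; -20 -12 -270 70; -20 -12.5 -288 80'; python3 - <<'E'
from h import *
goal([.5388,-.056,.13],88.3)
E
```

```text
time: 27.65
ee_pos: [0.5394, -0.0573, 0.1407]
tcp_rot: [-27.1, 90.0, -14.1]
wrist_force: [-0.2, 0.9, -0.6]
opening: 0.0263
pos [ 0.5394 -0.0573  0.1407] jaw yaw 103.05 tilt [ 5.e-04 -1.e-04 -1.e+00] -> shift [10.7  1.4 -0.3] turn 14.751155392819086 F [-0.2  0.9 -0.6] op 0.0263 t 27.6 q6 -19.1
```

```bash
python3 -m jog '10 1 0 10; 25 1 0 14.7; 40 1 0 14.7; 55 1 0 14.7; 60 1 0 14.7; 60 1 0 14.7; 60 1 0 14.7; 60 1 0 14.7'; python3 - <<'E'
from h import *
w=snap('wrist','w8.png')
goal([.5388,-.056,.028],88.3)
for p in[(.4738,.002,.071)]: print(w2px(w,p))
for z in(.1,):
  pass
import pickle;pickle.dump(w,open('w8.pkl','wb'))
E
```

```text
time: 28.65
ee_pos: [0.5394, -0.0548, 0.0808]
tcp_rot: [-3.3, 90.0, -4.6]
wrist_force: [0.8, 0.4, -1.4]
opening: 0.0264
pos [ 0.5393 -0.0548  0.0807] jaw yaw 88.76 tilt [ 8.e-04 -1.e-04 -1.e+00] -> shift [52.7 -1.2 -0.6] turn 0.4642917143967651 F [ 0.1  0.5 -0.8] op 0.0261 t 28.7 q6 -4.6
[374.16545729 123.42417894]
```

View pics/w8.png

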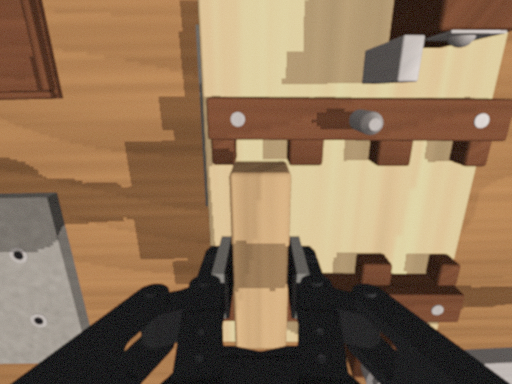

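```bash
python3 - <<'E'
from h import *
import pickle;w=pickle.load(open('w8.pkl','rb'))
a,b=px2w(w,230,173,.098),px2w(w,291,173,.098);print(a,b,'centre',(a+b)/2+[.05,-.0012,0])
a,b=px2w(w,231,345,.098),px2w(w,291,345,.098);print(a,b)
E
```

```text
[ 0.49061363 -0.06836513  0.098     ] [ 0.4911825  -0.04191306  0.098     ] centre [ 0.54089807 -0.0563391   0.098     ]
[ 0.5854123  -0.07289735  0.098     ] [ 0.5860695  -0.04089451  0.098     ]
```

```bash
python3 -m jog '8 -1 -1.5 0.4; 18 -1 -1.5 0.4; 28 -1 -1.5 0.4; 37 -1 -1.5 0.4; 44 -1 -1.5 0.4; 49 -1 -1.5 0.4; 52 -1 -1.5 0.4; 53 -1 -1.5 0.4'; python3 - <<'E'
from h import *
goal([.5388,-.056,.028],88.3)
E
python3 -m jog '0 0 0 0; 0 0 0 0; 0 0 0 0; -20 0 0 0; -60 0 0 0; -100 0 0 0; -120 0 0 0; -140 0 0 0' 0.55;python3 - <<'E'
from h import *
goal([.3749,.1946,.15],175.2)
E
```

```text
time: 29.7
ee_pos: [0.5375, -0.0557, 0.0298]
tcp_rot: [-5.0, 89.9, -6.6]
wrist_force: [-13.6, 1.4, 26.8]
opening: 0.0263
pos [ 0.5375 -0.0557  0.0298] jaw yaw 88.36 tilt [ 1.1e-03 -1.0e-04 -1.0e+00] -> shift [ 1.8 -0.2  1.3] turn 0.05567837478514548 F [-13.6   1.4  26.8] op 0.0263 t 29.7 q6 -4.3
time: 30.7
ee_pos: [0.5376, -0.0558, 0.168]
tcp_rot: [-5.0, 90.0, -6.6]
wrist_force: [0.1, 0.7, -0.3]
opening: 0.0466
pos [ 0.5376 -0.0558  0.168 ] jaw yaw 88.35 tilt [ 3.e-04 -0.e+00 -1.e+00] -> shift [  18.   245.6 -169.9] turn -86.84525863737768 F [ 0.1  0.7 -0.3] op 0.0466 t 30.7 q6 -4.3
```

```bash
python3 -m jog '-5 30 -20 -10; -10 70 -50 -20; -10 115 -80 -30; -10 155 -108 -40; -10 190 -132 -50; -10 220 -152 -60; -10 240 -166 -70; -10 245.6 -170 -80' 0.7; python3 - <<'E'
from h import *
w=snap('wrist')
goal([.3749,.1946,.01],175.2)
g=w['color'];cv2.imwrite('pics/w9.png',g[:,:,::-1])
E
```

```text
time: 31.7
ee_pos: [0.3739, 0.1957, 0.1772]
tcp_rot: [8.5, 90.0, 87.3]
wrist_force: [-0.4, -0.2, 0.5]
opening: 0.0597
pos [0.3739 0.1958 0.1772] jaw yaw 169.25 tilt [-1.e-04  3.e-04 -1.e+00] -> shift [167.2  -1.2  -1. ] turn -5.952034636513957 F [ 0.2 -0.5  0.5] op 0.0598 t 31.8 q6 -51.6
```

View pics/w9.png

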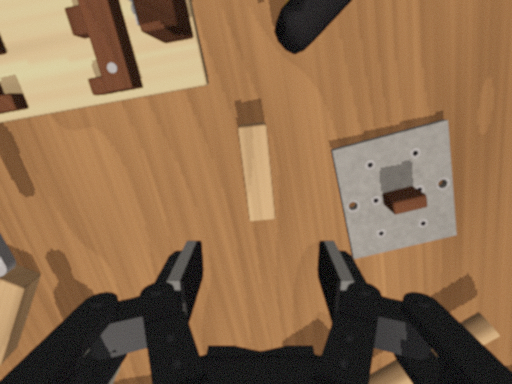

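Blank at (256,172), unmoved and between the jaws. I grip it.

```bash
python3 -m jog '20 -1 -1 -3; 50 -1 -1 -6; 80 -1 -1 -6; 110 -1 -1 -6; 135 -1 -1 -6; 152 -1 -1 -6; 163 -1 -1 -6; 167 -1 -1 -6' 0.7; python3 -m jog '0 0 0 0; 0 0 0 0; 0 0 0 0; 0 0 0 0; 0 0 0 0; -20 0 0 0; -60 0 0 0; -120 0 0 0' 0.1 60;  python3 - <<'E'
from h import *
goal([.5422,.056,.15],88.3)
E
```

```text
time: 32.75
ee_pos: [0.3755, 0.1934, 0.01]
tcp_rot: [138.0, 90.0, -137.7]
wrist_force: [0.5, 0.4, -0.1]
opening: 0.06
time: 33.75
ee_pos: [0.3745, 0.193, 0.1304]
tcp_rot: [123.0, 89.8, -152.6]
wrist_force: [0.4, 1.2, -0.6]
opening: 0.0268
pos [0.3745 0.193  0.1304] jaw yaw 174.36 tilt [-0.0024 -0.0013 -1.    ] -> shift [ -19.8 -180.3 -119.9] turn 86.05718908543037 F [ 0.4  1.2 -0.6] op 0.0268 t 33.8 q6 -57.1
```

```bash
python3 -m jog '-10 -10 -6 10; -20 -35 -22 20; -20 -65 -42 30; -20 -95 -62 40; -20 -125 -83 50; -20 -152 -101 60; -20 -172 -114 70; -20 -180 -120 80'; python3 -m jog '10 0 0 6; 25 0 0 6; 40 0 0 6; 55 0 0 6; 65 0 0 6; 70 0 0 6; 70 0 0 6; 70 0 0 6'; python3 - <<'E'
from h import *
w=snap('wrist','w10.png')
goal([.5422,.056,.029],88.3)
import pickle;pickle.dump(w,open('w10.pkl','wb'))
E
```

```text
time: 34.75
ee_pos: [0.5435, 0.0554, 0.1499]
tcp_rot: [-171.0, 90.0, -167.0]
wrist_force: [-0.7, -0.2, -0.8]
opening: 0.0265
time: 35.75
ee_pos: [0.543, 0.0563, 0.0808]
tcp_rot: [8.0, 90.0, 6.4]
wrist_force: [-0.5, -0.2, -0.9]
opening: 0.0264
pos [0.543  0.0564 0.0808] jaw yaw 88.36 tilt [ 8.e-04  1.e-04 -1.e+00] -> shift [51.8 -0.4 -0.9] turn 0.061191907423591374 F [ 0.7  0.2 -1. ] op 0.0264 t 35.8 q6 7.6
```

View pics/w10.png

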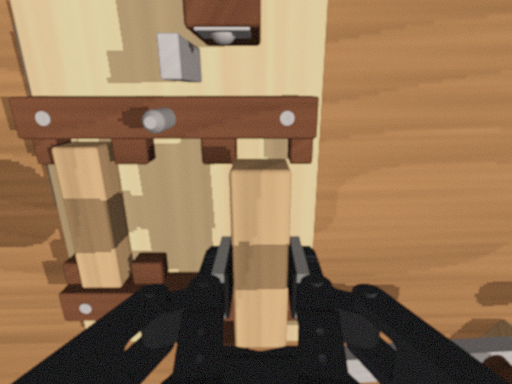

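Blank A lies home in pocket 1 (92,215) and the second is lined up over pocket 3. I lower it.

```bash
python3 -m jog '8 0 -1 0; 18 0 -1 0; 28 0 -1 0; 37 0 -1 0; 44 0 -1 0; 48 0 -1 0; 50 0 -1 0; 51.5 0 -1 0'; python3 -m jog '0 0 0 0; 0 0 0 0; 0 0 0 0; -20 0 0 0; -60 0 0 0; -110 0 0 0; -165 0 0 0; -220 0 -40 0' 0.55;python3 - <<'E'
from h import *
w=snap('wrist','w11.png')
goal([.609,-.304,.2],90)
import pickle;pickle.dump(w,open('w11.pkl','wb'))
E
```

```text
time: 36.8
ee_pos: [0.5419, 0.0564, 0.0292]
tcp_rot: [7.7, 90.0, 6.0]
wrist_force: [-4.5, -0.6, 10.4]
opening: 0.0261
time: 37.8
ee_pos: [0.5055, 0.0574, 0.2454]
tcp_rot: [-153.4, 90.0, -155.0]
wrist_force: [0.1, -0.2, -0.9]
opening: 0.0474
pos [0.5025 0.0576 0.2534] jaw yaw 88.35 tilt [ 0.0069  0.001  -1.    ] -> shift [  53.8 -358.4  116.5] turn -1.6479569773766372 F [ 0.1 -0.5  8.1] op 0.0469 t 37.9 q6 8.2
```

View pics/w11.png

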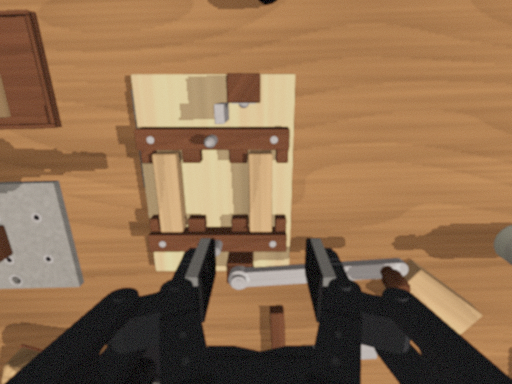

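```bash
python3 - <<'E'
from h import *
import pickle;w=pickle.load(open('w11.pkl','rb'))
for n,cs in dict(A=[(152,153),(180,152),(187,231),(161,232)],B=[(248,153),(273,153),(272,231),(250,231)]).items():
    P=np.array([px2w(w,*c,.044)[:2] for c in cs]);print(n,P.mean(0).round(4),(P[3]-P[0]).round(3))
a=snap('top');blobs(a,(20,60,500,380),.026,120)
E
python3 -m jog '0 -20 5 0; 0 -65 15 0; 0 -120 27 0; 0 -175 40 -0.8; 0 -230 52 -1.6; 0 -285 65 -1.6; 0 -335 77 -1.6; 0 -358 82 -1.6' 0.7;  python3 - <<'E'
from h import *
w=snap('wrist','w12.png')
goal([.609,-.304,.2],90)
import pickle;pickle.dump(w,open('w12.pkl','wb'))
E
```

```text
A [ 0.5384 -0.0544] [ 0.101 -0.003]
B [0.5415 0.0553] [ 0.1   -0.002]
[0.0799 0.6948] L 0.287 0.174 yaw 2.0
[ 0.255  -0.1665] L 0.104 0.023 yaw 40.5
[0.2181 0.4767] L 0.185 0.021 yaw 29.0
[ 0.3934 -0.2608] L 0.095 0.025 yaw 179.9
[0.2885 0.0176] L 0.692 0.204 yaw 0.8
[0.5685 0.0228] L 0.138 0.109 yaw 6.199999999999989
[ 0.5406 -0.0615] L 0.241 0.065 yaw 0.30000000000001137
[ 0.6952 -0.6433] L 0.101 0.019 yaw 16.80000000000001
[0.7275 0.3063] L 0.131 0.058 yaw 51.0
[0.8302 0.1636] L 0.144 0.028 yaw 92.4
[ 0.8721 -0.3327] L 0.105 0.066 yaw 156.8
[ 0.9026 -0.0486] L 0.496 0.035 yaw 91.0
[0.8713 0.5716] L 0.104 0.077 yaw 100.7
time: 38.9
ee_pos: [0.5767, -0.3056, 0.2428]
tcp_rot: [161.6, 89.9, 161.4]
wrist_force: [1.0, -0.3, -0.4]
opening: 0.0598
pos [ 0.5768 -0.3071  0.2423] jaw yaw 89.79 tilt [-1.7e-03 -1.0e-04 -1.0e+00] -> shift [42.2  3.2 32.3] turn -0.21147437139227065 F [-1.1 -0.2 -0.7] op 0.0599 t 39.0 q6 -27.8
```

View pics/w12.png

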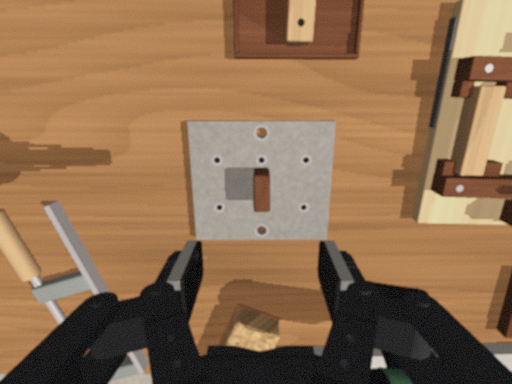

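The plate is undisturbed at (262,183). I measure its pose from the bushes.

```bash
python3 - <<'E'
from h import *
import pickle;w=pickle.load(open('w12.pkl','rb'))
g=cv2.cvtColor(w['color'],cv2.COLOR_RGB2GRAY).astype(float)
def cen(u,v,r=5):
    s=g[v-r:v+r+1,u-r:u+r+1]; d=np.abs(s-np.median(s)); d[d<25]=0
    yy,xx=np.mgrid[-r:r+1,-r:r+1]; return u+(d*xx).sum()/d.sum(), v+(d*yy).sum()/d.sum()
W=np.array([px2w(w,*cen(*p),.012)[:2] for p in[(217,160),(306,160),(220,208),(304,208)]])
print(W.round(4).tolist(),W.mean(0)); e=W[1]-W[0]; f=W[3]-W[2]
print([np.degrees(np.arctan2(-d[0],d[1])) for d in(e,f)],[np.degrees(np.arctan2(d[1],d[0])) for d in(W[2]-W[0],W[3]-W[1])])
goal([*W.mean(0),.0225],90)
E
```

```text
[[0.5769, -0.3623], [0.5771, -0.2496], [0.6411, -0.3622], [0.6413, -0.2499]] [ 0.60908359 -0.30600643]
[np.float64(-0.11971281661583236), np.float64(-0.10529260946996145)] [np.float64(0.03758391651640907), np.float64(-0.24404841239719352)]
pos [ 0.5768 -0.3071  0.2423] jaw yaw 89.79 tilt [-1.7e-03 -1.0e-04 -1.0e+00] -> shift [219.7   1.2  32.7] turn -0.21147437139227065 F [-1.1 -0.2 -0.7] op 0.0599 t 39.0 q6 -27.8
```

```bash
python3 -m jog '30 2.5 32.5 -0.2; 65 2.5 32.5 -0.2; 105 2.5 32.5 -0.2; 145 2.5 32.5 -0.2; 175 2.5 32.5 -0.2; 200 2.5 32.5 -0.2; 214 2.5 32.5 -0.2; 218 2.5 32.5 -0.2' 0.6;python3 - <<'E'
from h import *
goal([.6093,-.304,.0225],90)
E
python3 -m jog '0 0 0 0; 0 0 0 0; 0 0 0 0; 0 0 0 0; 0 0 0 0; 0 0 0 0; 0 0 0 0; 0 0 0 0' 0.05 100; python3 - <<'E'
from h import *
goal([.6093,-.304,.0225],90)
E
```

```text
time: 39.95
ee_pos: [0.6089, -0.3, 0.0255]
tcp_rot: [153.6, 89.9, 153.8]
wrist_force: [-0.8, -0.8, -0.3]
opening: 0.0512
pos [ 0.6089 -0.3     0.0255] jaw yaw 90.16 tilt [-1.1e-03  5.0e-04 -1.0e+00] -> shift [ 3.  -4.   0.4] turn 0.16486043416580287 F [-0.8 -0.8 -0.3] op 0.0512 t 40.0 q6 -26.4
time: 40.95
ee_pos: [0.6099, -0.3009, 0.028]
tcp_rot: [-31.1, 89.8, -31.0]
wrist_force: [0.0, -1.0, 6.1]
opening: 0.0182
pos [ 0.6099 -0.3009  0.028 ] jaw yaw 90.14 tilt [ 0.0023 -0.0014 -1.    ] -> shift [ 5.5 -3.1 -0.6] turn 0.14384291144473593 F [ 0.  -1.   6.1] op 0.0182 t 41.0 q6 -26.4
```

```bash
python3 -m jog '-5 0 0 0; -15 0 0 0; -30 0 0 0; -50 0 0 0; -70 0 0 0; -85 0 0 0; -98 0 0 0; -105 0 0 0';python3 - <<'E'
from h import *
goal([.541,.0007,.135],88.4)
E
```

```text
time: 41.95
ee_pos: [0.6094, -0.3004, 0.1323]
tcp_rot: [-26.0, 90.0, -25.8]
wrist_force: [0.3, 0.2, -2.9]
opening: 0.0181
pos [ 0.6094 -0.3004  0.1323] jaw yaw 90.15 tilt [ 6.e-04 -3.e-04 -1.e+00] -> shift [ -2.8 301.3 -67.6] turn 1.7549713573222334 F [ 0.3  0.2 -2.9] op 0.0181 t 42.0 q6 -26.4
```

```bash
python3 -m jog '-8 20 -5 0; -8 60 -14 0; -8 105 -24 0.8; -8 155 -35 1.7; -8 205 -46 1.7; -8 255 -57 1.7; -8 290 -65 1.7; -8 301 -67.5 1.7'; python3 -m jog '0 0 0 0; 0 0 0 0; 10 0 0 0; 20 0 0 0; 28 0 0 0; 30 0 0 0; 30 0 0 0; 30 0 0 0'; python3 - <<'E'
from h import *
w=snap('wrist')
goal([.541,.0007,.074],88.4)
import pickle;pickle.dump(w,open('w13.pkl','wb'))
s=snap('side');cv2.imwrite('pics/c13.png',np.hstack([cv2.resize(w['color'],(400,300)),cv2.resize(s['color'][170:290,190:350],(400,300))])[:,:,::-1])
E
```

```text
time: 42.95
ee_pos: [0.5398, 0.0028, 0.1394]
tcp_rot: [130.8, 90.0, 129.4]
wrist_force: [-0.1, 0.2, -3.4]
opening: 0.0183
time: 43.95
ee_pos: [0.5411, 0.0005, 0.1097]
tcp_rot: [2.3, 90.0, 0.8]
wrist_force: [0.6, 0.8, -3.2]
opening: 0.0182
pos [5.411e-01 5.000e-04 1.097e-01] jaw yaw 88.46 tilt [ 6.e-04 -0.e+00 -1.e+00] -> shift [35.7  0.2 -0.1] turn 0.05900753097047584 F [ 0.2 -0.2 -3.4] op 0.0183 t 44.0 q6 1.6
```

View pics/c13.png

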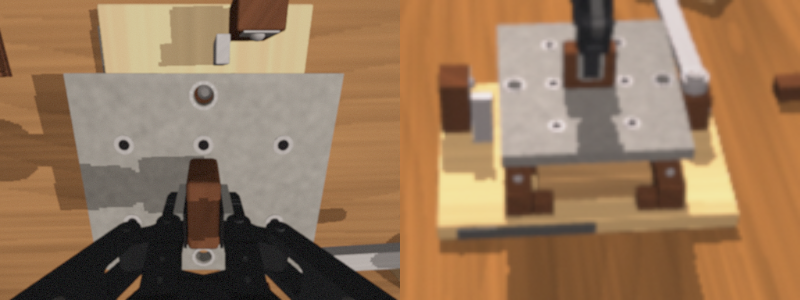

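Pins show inside both plate holes, (204,95) and (203,257), and the side view shows the plate level. I lower gently.

```bash
python3 -m jog '3 0 0 0; 6 0 0 0; 9 0 0 0; 12 0 0 0; 15 0 0 0; 18 0 0 0; 20 0 0 0; 20 0 0 0'; python3 - <<'E'
from h import *
goal([.541,.0007,.074],88.4)
E
```

```text
time: 45.05
ee_pos: [0.5409, 0.0008, 0.0892]
tcp_rot: [87.2, 90.0, 85.7]
wrist_force: [0.6, 3.4, -4.9]
opening: 0.0184
pos [0.5409 0.0008 0.0892] jaw yaw 88.47 tilt [ 0.e+00  5.e-04 -1.e+00] -> shift [15.2 -0.1  0.1] turn 0.07290457090753932 F [ 0.6  3.4 -4.9] op 0.0184 t 45.0 q6 1.6
```

```bash
python3 -m jog '2 0.5 0 0; 4 0.5 0 0; 6 0.5 0 0; 8 0.5 0 0; 10 0.5 0 0; 12 0.5 0 0; 14 0.5 0 0; 15 0.5 0 0'; python3 - <<'E'
from h import *
goal([.541,.0007,.073],88.4)
E
```

```text
time: 46.05
ee_pos: [0.5408, 0.001, 0.0741]
tcp_rot: [-148.5, 90.0, -150.1]
wrist_force: [-0.8, 0.3, -2.3]
opening: 0.0182
pos [0.5408 0.001  0.0741] jaw yaw 88.45 tilt [-2.e-04 -1.e-04 -1.e+00] -> shift [ 1.1 -0.3  0.2] turn 0.054115307913320976 F [-0.8  0.3 -2.3] op 0.0182 t 46.0 q6 1.7
```

```bash
python3 -m jog '1 0 0 0; 1.5 0 0 0; 2 0 0 0; 2 0 0 0; 2 0 0 0; 2 0 0 0; 2 0 0 0; 2 0 0 0'; python3 - <<'E'
from h import *
goal([.541,.0007,.073],88.4)
E
```

```text
time: 47.05
ee_pos: [0.5409, 0.001, 0.074]
tcp_rot: [-3.8, 89.9, -5.3]
wrist_force: [-7.0, -0.1, 9.6]
opening: 0.0185
pos [0.5409 0.001  0.074 ] jaw yaw 88.45 tilt [ 1.1e-03 -1.0e-04 -1.0e+00] -> shift [ 1.  -0.3  0.1] turn 0.052212262504639284 F [-7.  -0.1  9.6] op 0.0185 t 47.0 q6 1.7
```

Firm contact at the expected height. I release, back off and measure plate and knob.

```bash
python3 -m jog '0 0 0 0; 0 0 0 0; 0 0 0 0; -20 0 0 0; -60 0 0 0; -105 0 -15 0; -150 0 -30 0; -178 0 -40 0' 0.6; python3 -m jog '0 0 0 0; 0 0 0 0; 0 0 0 0; 0 0 0 0; 0 0 0 0; 0 0 0 0; 0 0 0 0; 0 0 0 0'; python3 - <<'E'
from h import *
w=snap('wrist'); import pickle;pickle.dump(w,open('w14.pkl','wb'))
goal([.62,.2,.25],88.4)
g=cv2.cvtColor(w['color'],cv2.COLOR_RGB2GRAY).astype(float)
def cen(p,r=6):
    u,v=np.round(p).astype(int); s=g[v-r:v+r+1,u-r:u+r+1]; d=np.abs(s-np.median(s)); d[d<25]=0
    yy,xx=np.mgrid[-r:r+1,-r:r+1]; return u+(d*xx).sum()/d.sum(), v+(d*yy).sum()/d.sum()
W=[]
for x in[(.5067,-.0553),(.5099,.0572),(.5711,-.0572),(.5743,.0553)]:
    p=w2px(w,(*x,.058)); c=cen(cen(p)); W.append(px2w(w,*c,.058)[:2]); print('exp',p.round(1),'found',np.round(c,1),W[-1].round(4))
W=np.array(W);print('plate',W.mean(0).round(4),np.linalg.norm(W[1]-W[0]),np.linalg.norm(W[2]-W[0]))
h=cv2.cvtColor(w['color'],cv2.COLOR_RGB2HSV);a=snap('top')
# knob: dark reddish brown blob near expected
for n,c in(('w',w),('t',a)):
    p=w2px(c,(.625,.205,.114)); u,v=p.astype(int); r=26 if n=='w' else 14; s=cv2.cvtColor(c['color'],cv2.COLOR_RGB2HSV)[v-r:v+r,u-r:u+r]
    m=((s[:,:,2]<125)&(s[:,:,1]>110)).astype('uint8')
    for k in cv2.findContours(m,0,2)[0]:
        if cv2.contourArea(k)>15: q,rad=cv2.minEnclosingCircle(k); q=np.array(q)+[u-r,v-r]; print(n,q,rad,cv2.boundingRect(k),px2w(c,*q,.093).round(4),px2w(c,*q,.114).round(4))
E
```

```text
time: 48.05
ee_pos: [0.5008, 0.0021, 0.2527]
tcp_rot: [1.2, 89.9, -0.4]
wrist_force: [0.2, 0.8, 0.0]
opening: 0.0514
time: 49.05
ee_pos: [0.5009, 0.0021, 0.2504]
tcp_rot: [-8.3, 90.0, -9.9]
wrist_force: [0.3, -0.5, 0.0]
opening: 0.0514
pos [0.5009 0.0021 0.2503] jaw yaw 88.46 tilt [ 0. -0. -1.] -> shift [  0.3 201.1 113.7] turn 0.057612151788475785 F [ 1.3  0.5 -0.2] op 0.051 t 49.1 q6 1.8
exp [212.  172.6] found [211.2 172.7] [ 0.5068 -0.0563]
exp [309.7 172.7] found [308.8 172.7] [0.5098 0.0562]
exp [214.6 223.7] found [213.9 223.7] [ 0.571  -0.0581]
exp [306.8 223.8] found [306.2 223.7] [0.5741 0.0545]
plate [ 0.5404 -0.0009] 0.11247247845713401 0.06427109168769393
w [434.1603775 288.1603775] 21.394298553466797 (0, 10, 32, 42) [0.6451 0.2018 0.093 ] [0.6293 0.1879 0.114 ]
t [213.26923084 145.42307663] 3.6509079933166504 (11, 8, 7, 8) [0.6361 0.2069 0.093 ] [0.6328 0.2052 0.114 ]
t [203.5 137. ] 5.4084272384643555 (0, 0, 10, 7) [0.6607 0.2362 0.093 ] [0.6571 0.2341 0.114 ]
```

Plate is home within 1 mm of where it started. Knob at (0.633, 0.205), r = 180 mm from the pivot, open about 85°. I approach it with the jaws along the arc's tangent.

```bash
python3 -m jog '0 20 12 10; 0 50 30 20; 0 85 52 30; 0 120 74 40; 0 155 95 50; 0 185 114 60; 0 200 123 70; 0 206.4 126.6 80' 0.65; python3 -m jog '0 0 0 5; 0 0 0 5; 0 0 0 5; 0 0 0 5; 0 0 0 5; 0 0 0 5; 0 0 0 5; 0 0 0 5'; python3 - <<'E'
from h import *
goal([.633,.205,.086],3.3)
w=snap('wrist'); p=w2px(w,(.633,.205,.114));print(p)
u,v=p.astype(int);r=40;s=cv2.cvtColor(w['color'],cv2.COLOR_RGB2HSV)[v-r:v+r,u-r:u+r]
m=((s[:,:,2]<125)&(s[:,:,1]>110)).astype('uint8')
for k in cv2.findContours(m,0,2)[0]:
    if cv2.contourArea(k)>40: 
        b=cv2.boundingRect(k);print('box',b[0]+u-r,b[1]+v-r,b[2:],px2w(w,b[0]+u-r+b[2]/2,b[1]+v-r+b[3]/2,.093))
E
```

```text
time: 50.15
ee_pos: [0.6334, 0.2061, 0.2494]
tcp_rot: [-80.7, 89.9, -162.5]
wrist_force: [0.0, -0.2, 0.4]
opening: 0.0557
time: 51.15
ee_pos: [0.633, 0.205, 0.2503]
tcp_rot: [114.9, 90.0, 28.3]
wrist_force: [-0.4, 0.4, -0.3]
opening: 0.0555
pos [0.633  0.205  0.2503] jaw yaw 3.46 tilt [ 0.  0. -1.] -> shift [164.3  -0.    0. ] turn 0.16278360080239906 F [-0.4  0.4 -0.3] op 0.0555 t 51.1 q6 104.5
[261.33256985 177.38815486]
box 252 162 (23, 25) [0.63549365 0.20225404 0.093     ]
```

```bash
python3 -m jog '30 0 0 0; 60 0 0 0; 90 0 0 0; 115 0 0 0; 135 0 0 0; 150 0 0 0; 161 0 0 0; 164 0 0 0'; python3 -m jog '0 0 0 0; 0 0 0 0; 0 0 0 0; 0 0 0 0; 0 0 0 0; 0 0 0 0; 0 0 0 0; 0 0 0 0' 0.1 50;  python3 - <<'E'
from h import *
goal([.633,.205,.086],3.3)
E
```

```text
time: 52.2
ee_pos: [0.6329, 0.2049, 0.0858]
tcp_rot: [-72.5, 90.0, -159.0]
wrist_force: [-0.3, -0.1, -0.7]
opening: 0.056
time: 53.2
ee_pos: [0.6335, 0.2051, 0.0874]
tcp_rot: [103.0, 89.9, 16.4]
wrist_force: [-0.2, -0.7, 6.5]
opening: 0.022
pos [0.6335 0.2051 0.0874] jaw yaw 3.46 tilt [ 1.7e-03  5.0e-04 -1.0e+00] -> shift [ 1.3 -0.5  0.1] turn 0.15683605487681973 F [-0.2 -0.7  6.5] op 0.022 t 53.2 q6 104.5
```

```bash
python3 -m jog '0 -16.5 1 -5.25; 0 -33 3 -10.5; 0 -49 7 -15.75; 0 -64.5 12 -21; 0 -79.5 18.5 -26.25; 0 -94 26.5 -31.5; 0 -107.5 36 -36.75; 0 -120.5 46 -42'; python3 - <<'E'
from h import *
o=status.get_obs();v=np.array(o['ee_pos'])[:2]-[.6433,.0255];print(np.hypot(*v),np.degrees(np.arctan2(v[1],v[0])))
goal([.4634,.0308,.086],88.3)
E
```

```text
time: 54.2
ee_pos: [0.516, 0.1516, 0.0873]
tcp_rot: [46.2, 89.8, 1.9]
wrist_force: [6.1, -3.1, 4.3]
opening: 0.0224
0.17914787940666324 135.2744634948593
pos [0.516  0.1516 0.0873] jaw yaw 45.64 tilt [ 2.7e-03  1.0e-04 -1.0e+00] -> shift [   1.1 -123.1   46.8] turn -42.66038041022815 F [ 6.1 -3.1  4.3] op 0.0224 t 54.2 q6 60.7
```

```bash
python3 -m jog '0 -15 0.5 -4.75; 0 -30 2.5 -9.5; 0 -44 5.5 -14.25; 0 -58.5 10 -19; 0 -72.5 15 -23.75; 0 -86 22 -28.5; 0 -99 29.5 -33.25; 0 -111 38 -38'; python3 - <<'E'
from h import *
o=status.get_obs();v=np.array(o['ee_pos'])[:2]-[.6433,.0255];print(np.hypot(*v),np.degrees(np.arctan2(v[1],v[0])))
goal([.4634,.0308,.086],88.3)
E
python3 -m jog '0 -4 0 -1; 0 -8 0 -2; 0 -12 0.5 -3; 0 -15 0.5 -4; 0 -17 1 -5; 0 -17 1 -5; 0 -17 1 -5; 0 -17 1 -5'; python3 - <<'E'
from h import *
o=status.get_obs();v=np.array(o['ee_pos'])[:2]-[.6433,.0255];print(np.hypot(*v),np.degrees(np.arctan2(v[1],v[0])))
goal([.4634,.0308,.086],88.3)
E
```

```text
time: 55.2
ee_pos: [0.4664, 0.0459, 0.0873]
tcp_rot: [15.4, 89.7, 9.1]
wrist_force: [12.0, 10.4, -0.8]
opening: 0.0221
0.17806907750324785 173.42471142604123
pos [0.4664 0.0459 0.0873] jaw yaw 83.64 tilt [ 4.5e-03  7.0e-04 -1.0e+00] -> shift [  1.3 -15.3  -1.3] turn -4.664727463640261 F [12.  10.4 -0.8] op 0.0221 t 55.2 q6 12.0
time: 56.2
ee_pos: [0.4655, 0.0316, 0.0873]
tcp_rot: [56.5, 89.6, 55.0]
wrist_force: [6.7, 17.2, 2.3]
opening: 0.0222
0.17789708983322233 178.02375601488623
pos [0.4655 0.0316 0.0873] jaw yaw 88.57 tilt [ 0.0041  0.0058 -1.    ] -> shift [ 1.3 -0.9 -2.1] turn 0.26741864210353583 F [ 6.7 17.2  2.3] op 0.0222 t 56.2 q6 5.1
```

```bash
python3 -m jog '0 -1 0 0; 0 -2 0 0; 0 -2 0 0; 0 -2 0 0; 0 -2 0 0; 0 -2 0 0; 0 -2 0 0; 0 -2 0 0'; python3 - <<'E'
from h import *
goal([.4634,.0308,.086],88.3)
E
python3 -m jog '0 2 0 0; 0 2 0 0; 0 2 0 0; 0 2 0 0; 0 2 0 0; 0 2 0 0; 0 2 0 0; 0 2 0 0' 0.3;python3 - <<'E'
from h import *
goal([.4634,.0308,.086],88.3)
E
```

```text
time: 57.2
ee_pos: [0.4655, 0.0314, 0.0873]
tcp_rot: [68.5, 89.4, 67.2]
wrist_force: [6.5, 28.5, 0.3]
opening: 0.0225
pos [0.4655 0.0314 0.0873] jaw yaw 88.64 tilt [ 0.0041  0.0099 -0.9999] -> shift [ 1.3 -0.7 -2.1] turn 0.34212732455458195 F [ 6.5 28.5  0.3] op 0.0225 t 57.2 q6 4.9
time: 58.2
ee_pos: [0.4651, 0.0307, 0.0871]
tcp_rot: [52.3, 89.7, 50.8]
wrist_force: [5.6, 9.7, 2.2]
opening: 0.026
pos [0.4651 0.0307 0.0871] jaw yaw 88.52 tilt [ 0.0032  0.0039 -1.    ] -> shift [ 1.1  0.  -1.7] turn 0.2219635232052184 F [5.6 9.7 2.2] op 0.026 t 58.2 q6 5.1
```

The bar is hard against its stop (28 N with no further travel). I let go, rise and check.

```bash
python3 -m jog '0 1 0 0; 0 1 0 0; 0 1 0 0; 0 1 0 0; -20 1 0 0; -60 1 0 0; -110 1 0 0; -165 1 0 0' 0.65; python3 -m jog '0 -10 0 0; 0 -25 0 0; 0 -32 15 0; 0 -32 30 0; 0 -32 35 0; 0 -32 35 0; 0 -32 35 0; 0 -32 35 0';python3 - <<'E'
from h import *
goal([.4634,.0308,.25],88.3)
w=snap('wrist','w15.png');a=snap('top')
J=np.array([.5405,0.]);y=np.radians(-1.7);M=np.array([[np.cos(y),-np.sin(y)],[np.sin(y),np.cos(y)]])
for n,c in(('w',w),('t',a)):
    p=w2px(c,(*(J+M@[-.078,.028]),.114));u,v=np.round(p).astype(int);r=20 if n=='w' else 8
    s=cv2.cvtColor(c['color'],cv2.COLOR_RGB2HSV)[v-r:v+r,u-r:u+r];m=((s[:,:,2]<140)&(s[:,:,1]>110)).astype('uint8')
    for k in cv2.findContours(m,0,2)[0]:
        if cv2.contourArea(k)>15: b=cv2.boundingRect(k);q=(b[0]+u-r+(b[2]-1)/2,b[1]+v-r+(b[3]-1)/2);print(n,p,q,b[2:],'jig',M.T@(px2w(c,*q,.1)[:2]-J))
# bar: light metal centre line in wrist view at jig x=-40..60, z=.072
h=cv2.cvtColor(w['color'],cv2.COLOR_RGB2GRAY)
for x in(-.05,.0,.05):
    P=[(yy,h[tuple(np.round(w2px(w,(*(J+M@[x,yy]),.072))[::-1]).astype(int))]) for yy in np.arange(.008,.05,.002)]
    print(x,[int(i[1]) for i in P])
g=h.astype(float);W=[]
def cen(p,r=6):
    u,v=np.round(p).astype(int); s=g[v-r:v+r+1,u-r:u+r+1]; d=np.abs(s-np.median(s)); d[d<25]=0
    yy,xx=np.mgrid[-r:r+1,-r:r+1]; return u+(d*xx).sum()/d.sum(), v+(d*yy).sum()/d.sum()
for x in[(.5067,-.0553),(.5099,.0572),(.5711,-.0572),(.5743,.0553)]:
    W.append(px2w(w,*cen(cen(w2px(w,(*x,.058)))),.058)[:2])
W=np.array(W);print(W.round(4).tolist(),W.mean(0).round(4),np.linalg.norm(W[1]-W[0]))
E
```

```text
time: 59.2
ee_pos: [0.4634, 0.0299, 0.2525]
tcp_rot: [-167.5, 90.0, -169.1]
wrist_force: [0.4, -0.0, 0.7]
opening: 0.0553
time: 60.2
ee_pos: [0.4978, -0.0027, 0.2515]
tcp_rot: [-5.9, 90.0, -7.4]
wrist_force: [0.0, 0.2, 0.9]
opening: 0.0555
pos [ 0.4978 -0.0027  0.2515] jaw yaw 88.48 tilt [ 3.e-04 -0.e+00 -1.e+00] -> shift [  1.5  32.6 -35.2] turn 0.17554739730100266 F [0.  0.2 0.9] op 0.0555 t 60.2 q6 1.2
w [296.25670092 143.64962773] (np.float64(294.5), np.float64(140.5)) (24, 24) jig [-0.07874073  0.02783386]
t [272.79508797 204.49956243] (np.float64(272.0), np.float64(205.0)) (7, 5) jig [-0.07907226  0.0296431 ]
-0.05 [110, 114, 120, 113, 111, 159, 186, 185, 183, 184, 184, 189, 187, 184, 184, 172, 163, 165, 164, 166, 168]
0.0 [87, 100, 118, 109, 114, 157, 180, 187, 185, 184, 183, 184, 185, 185, 185, 174, 153, 156, 157, 158, 160]
0.05 [106, 112, 114, 114, 110, 157, 178, 183, 178, 182, 180, 182, 183, 185, 182, 173, 157, 159, 160, 159, 157]
[[0.5068, -0.0563], [0.5098, 0.0562], [0.5712, -0.058], [0.5741, 0.0545]] [ 0.5405 -0.0009] 0.11254090676344737
```

```bash
python3 -c "
from h import *
a=snap('top');blobs(a,(330,190,410,260),.031,100)
bot.job_done()"
```

```text
[ 0.3934 -0.2596] L 0.095 0.025 yaw 179.9
[ 0.4596 -0.1659] L 0.107 0.034 yaw 0.09999999999999432
the job is handed in; nothing more can be done
```

The changeover is done and handed in at about 60 s of the 200 s. The hand-in gives no verdict, so the results below are my own measurements.

**What I did**
- I swung the keeper open and laid the plate on the bench beyond the tray.
- There was one drilled pull, which I laid in the tray.
- There were two undrilled blanks, which I laid in pockets 1 and 3. One had been knocked about 3 cm before I reached it, so I measured it again.
- I lowered the plate back over both pins and swung the keeper shut.

**Last checks**
- **Plate:** centre at (0.5405, -0.0009), within 1 mm of where it started, and square. It made firm contact at the expected height.
- **Keeper:** at the stop it took 28 N with no further travel. The knob read (-79, 28) mm in the jig frame against a nominal (-78, 28), and the bar lay parallel to the jig's x. That puts it shut to about 0.01 rad.
- **Pull:** at (0.393, -0.260), within 3 mm of the tray centre.
- **Blanks:** about 2 mm or less from the pocket points, measured before the plate covered them.

**Disagreements**
- While opening the keeper, the fingers slipped off the knob near the end, but the bar still reached about 1.48 rad.
- The top camera put the open knob at y +30 mm against the wrist camera's +28 mm once shut, which is within its resolution.
- I used up the picture allowance before the final keeper check, so that check rests on measured pixels only.

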